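# Seat the hardener bottle in its holder and screw its cap down snug

### The arm

A 7-joint arm with a two-finger parallel gripper is mounted at the origin on the work surface. World frame = base frame: x ahead of the robot, y to its left, z up, the work surface at z = 0. Lengths are in mm, angles in rad, forces in N, time in s.
With the tool pointing down it reaches from about 350 to 900 mm from the base axis. Payload 8.1 kg.
Tool frame: the origin (TCP) lies between the finger pads; the fingertips stand 11 mm ahead of it and the grasp point (between the pads) lies 8 mm behind it; z points along the fingers, y is the line along which they close (so a half turn about z gives the same grasp; the last joint's range is limited). The gripper opens to 85 mm and grips with 20 to 120 N. Pads are 22 mm wide; open, the fingers measure 114 mm over their backs; the gripper's body (76 mm by 85 mm) begins 54 mm behind the grasp point. The pads swing forward as they close: fully open they stand 13 mm farther back than shut.
Start: joints at [1.136, 0.434, 0.025, 1.573, -0.012, 1.134, -0.075], TCP at [203.568, -590.932, 242.323] pointing down, gripper open.
Joint ranges: [-2.62, 2.62], [-0.44, 2.09], [-1.27, 1.32], [0.08, 2.57], [-1.32, 4.46], [0.12, 2], [-2.74, 2.74]. Speed limits (rad/s): [2.22, 2.22, 3.01, 3.01, 3.14, 3.14, 3.14].

### API

Orientations are given as a 3x3 rotation matrix whose columns are the frame's x, y, z axes.
In Python, from rig import r, camera, camera_params, workorder gives the robot as it stands.
- The arm moves only by the tool servo_tool, never from a script. Its arguments are lists of equal length, an entry for each row: "translation": the shift along the tool's x, y, z in m, a list of three; "turn": the turn about the tool's z in degrees; "gripper": the opening, from 0 (shut) to 1 (fully open). In form: {"translation": [[tx, ty, tz], ...], "turn": [turn, ...], "gripper": [gripper, ...]}. A call has 1 to 12 rows; each row is the pose to reach, as a shift and turn from the pose commanded when the call began, along the tool's axes at that moment; what a row does not reach only later rows make up. A row lasts 1/8 s, in which the tool goes at most 62.5 mm and 10.7 degrees, less where a joint would pass 70% of its speed; a pose out of reach is approached as far as the arm can. A call with a gripper value outside its range is refused whole. The fingers move at their own pace and stop on an object; the grip force is fixed at half the most. Time passes only in rows, so rows that repeat a pose let the fingers close. It gives the time, the measured TCP pose, the force, the opening and the grip force at its end, in the units of the state.
- r.state(): the state, without advancing time (a new reading comes with each control period).
- camera(name): name is "side" or "top"; returns the picture (400x640x3 uint8, red, green, blue); there is no depth.
- camera_params(name): a dict with "mtx" (3x3 intrinsics, pixels), "distortion" ([k1, k2, p1, p2, k3] as OpenCV has them; the pictures are not rectified), "pose" (4x4, takes a point from camera to world coordinates). Camera axes: x right, y down, z forward; pixel columns grow to the right and rows downward; lengths in mm; the calibration is good to about 2 mm. A picture is of the moment at which its call begins. camera_params takes no time and is no camera call.
- workorder.job_done(): hands the job in; it is judged then, once.
The state is a dict: "t": time; "joint_pos": joint angles; "qd": joint speeds; "joint_efforts": joint torques, N m; "tcp_pos": TCP position; "eef_rot": TCP orientation; "contact_force": force on the tool from outside, world axes, zero at the start; "wrist_torque": the same for the moment, N m; "opening": opening from 0.0 (shut) to 1.0 (fully open); "grip_force": force on a finger pad.
Only numpy, scipy, OpenCV 4.12 (cv2) and the standard library are available. Lean on these libraries where they do the work, as an engineer would, in place of code of your own. Each camera call takes 0.05 s, during which the arm holds its last target. There are 200 camera calls.

### The job

Stand the square hardener bottle upright, fully home in the square pocket of the bench holder, easing it down gently. Then screw its cap clockwise until you feel it bite and come up snug, a little past the bite (about 15 degrees), without overtightening it. Let go, and leave the other things on the counter alone.

Things in the scene. Friction and masses are not known exactly. Their poses are not given: they have to be found in the camera images.
- bottle: loose square plastic bottle, about 0.4 kg (varies), standing on the counter. Origin: centre of its underside, z up, x and y square to its sides. Body 52 x 52 mm, sides upright from 0 to 82 mm above the origin, then a round shoulder to 88 mm, neck and collar to 92 mm, round cap from 92 to 118 mm. On the open counter it would spin with the cap; the pocket stops that.
- cap_mid (a point): centre of the cap, on the bottle's axis 105 mm above its underside (turns with the bottle, not with the cap). The cap is a ribbed cylinder 40 mm in diameter and 26 mm tall (13 mm above and below this point), already started on its thread. It tightens clockwise seen from above, stays where it is left and does not visibly sink. Several grasps may be needed.
- cap_top (a point): centre of the cap's top face, 118 mm above the bottle's underside. How the cap turns: easily (under 0.1 N m) for an unknown 0.6 to 1.5 rad, then it bites on its gasket at about 0.35 N m; from there the torque rises by 0.6 N m per rad. Snug is 0.12 to 0.44 rad past the bite (0.42 to 0.61 N m); beyond 0.55 rad (0.68 N m) it is overtightened and spoilt.
- collar: grey ring, 37 mm in diameter, 2.5 mm thick, round the neck just under the cap; origin on the bottle's axis, 90.5 mm above its underside until the cap bites. Then the cap drives it down by 4 mm per rad, so it is 0.48 to 1.76 mm lower when snug, over 2.2 mm lower when overtightened. It does not turn.
- holder: the fixed grey holder block, 110 x 110 x 34 mm, origin at the centre of its underside, z up, with a square pocket in the middle of its top, sides along its x and y axes.
- pocket_floor (a point): centre of the pocket's floor, 8 mm above the counter. The pocket is 55 mm square (so 1.5 mm free on each side of the bottle), 26 mm deep, its mouth chamfered by 3 mm, 34 mm above the counter.
- tinter: loose round white bottle with a black cap, 52 mm in diameter, 125 mm tall; leave alone. Origin at its underside's centre.
- mixing_cup: loose plastic cup, 80 mm in diameter, 100 mm tall; leave alone. Origin at its underside's centre.
- paint_can: loose paint tin, 84 mm in diameter, 100 mm tall; leave alone. Origin at its underside's centre.
- scraper: loose spatula lying flat, 200 mm long, under 30 mm high; leave alone. Origin at its underside's centre.
- spare_lid: loose flat black lid, 60 mm in diameter, 12 mm thick; leave alone. Origin at its underside's centre.
- funnel: loose white funnel standing on its wide mouth, 90 mm in diameter, 85 mm tall; leave alone. Origin at its underside's centre.
Things that resemble listed ones, but are neither listed nor needed, are in the scene too. What is shaped like the bottle but yellow is not meant.

How it is judged:
By the outcome, as a careful person would: the job done as asked, in the order asked, and still so for the second after the job is handed in, with the robot touching nothing.
It also fails if it takes over 72 s, if anything falls off the work surface, if the arm or the gripper's body presses on something with over 40 N, if the wrist force passes 120 N, or if a joint passes its speed limit or range.

## Working session

There is one attempt and no reset: what is moved stays moved. The work goes in short steps, Python scripts to look and compute and a tool call to move; the robot and the scene stay as the last step left them, time stands still between calls to the robot, and variables do not carry over. Pictures are saved under pics/ and viewed, at most 10 in all, crops included, and the job is handed in when it is done.

Besides the shell and the picture viewer there is one more tool, called after ">>>" by a JSON object that holds its "fn" and its "kwargs", one argument or row to a line. servo_tool: Moves the arm, as the interface text tells. Its arguments: {"type":"object","properties":{"translation":{"type":"array"},"turn":{"type":"array"},"gripper":{"type":"array"}},"required":["translation","turn","gripper"]}

```bash
mkdir -p pics; ls
python3 - <<'E'
from rig import r,camera,camera_params
import cv2
for n in("top","side"):
    cv2.imwrite(f"pics/{n}0.png",camera(n)[:,:,::-1]); p=camera_params(n); print(n,p["mtx"],p["distortion"],p["pose"])
print(r.state())
E
```

```text
pics
top [[425.79094755   0.         321.12409249]
 [  0.         425.79094755 194.77877681]
 [  0.           0.           1.        ]] [-0.02264592  0.          0.          0.          0.        ] [[ 1.92794889e-02 -9.85774068e-01  1.66966430e-01  3.51830227e+02]
 [-9.99764688e-01 -1.73469866e-02  1.30250292e-02 -1.08851183e+01]
 [-9.94337157e-03 -1.67178257e-01 -9.85876544e-01  1.19637974e+03]
 [ 0.00000000e+00  0.00000000e+00  0.00000000e+00  1.00000000e+00]]
side [[414.00803559   0.         319.71593044]
 [  0.         414.00803559 200.81779208]
 [  0.           0.           1.        ]] [-0.0345385  0.         0.         0.         0.       ] [[ 9.34269918e-01 -1.87747585e-01  3.03134566e-01  2.79137115e+02]
 [-3.55968097e-01 -5.40343216e-01  7.62440766e-01 -6.64054911e+02]
 [ 2.06502933e-02 -8.20231707e-01 -5.71658563e-01  5.95874279e+02]
 [ 0.00000000e+00  0.00000000e+00  0.00000000e+00  1.00000000e+00]]
{'t': 0.1, 'joint_pos': array([ 1.13634949,  0.43516416,  0.02497915,  1.57400563, -0.01163141,
        1.13397612, -0.07510837]), 'qd': array([ 0.00029478, -0.00089223, -0.00132022, -0.00051894, -0.00108338,
       -0.00112821,  0.00013294]), 'joint_efforts': array([ 2.96153179e-03, -6.71757531e+01,  1.02796599e+00, -3.16907859e+01,
        1.58230006e-02,  7.14273046e-03,  7.03192171e-08]), 'tcp_pos': array([ 203.43696002, -590.50867089,  241.59792108]), 'eef_rot': array([[ 9.45473563e-01,  3.25698379e-01, -5.54467302e-04],
       [ 3.25698835e-01, -9.45472683e-01,  1.29424519e-03],
       [-1.02700128e-04, -1.40426396e-03, -9.99999009e-01]]), 'contact_force': array([-0.07250343,  0.32684081, -0.59711099]), 'wrist_torque': array([-0.05152331,  0.00859689, -0.01326523]), 'grip_force': 0.0, 'opening': 0.9998058497815725}
```

View pics/top0.png

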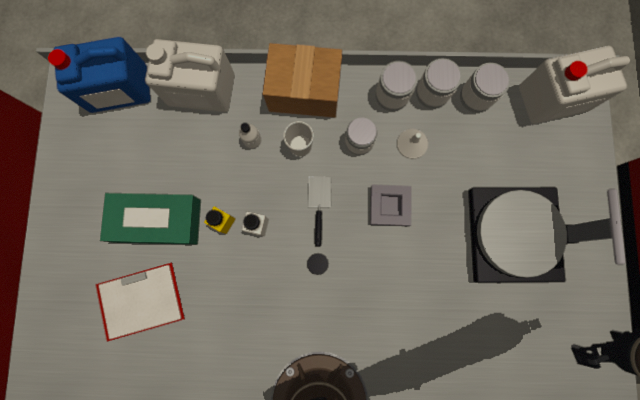

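View pics/side0.png

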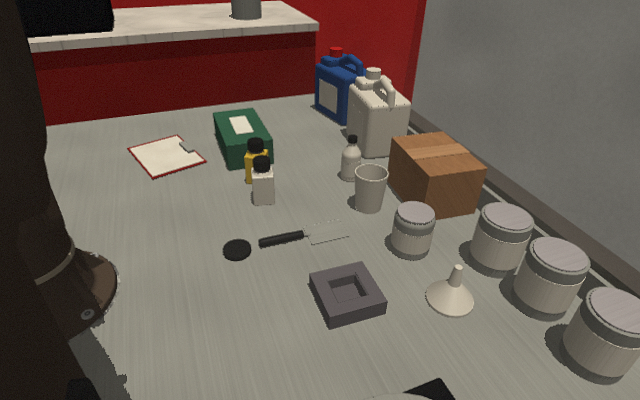

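Candidates for the bottle, in the top picture: white square with black cap at (253,223); yellow look‑alike at (218,219), excluded by colour; round tinter with black cap at (249,134), which is round. I choose (253,223). The holder is at (391,205) in top and (348,293) in side. The next step is close crops plus rough measurements.

```bash
cat > h.py <<'E'
import numpy as np,cv2
from rig import r,camera,camera_params
P={n:camera_params(n) for n in("top","side")}
def ray(n,uv):
    p=P[n]; uv=np.array(uv,float).reshape(-1,1,2)
    d=cv2.undistortPoints(uv,p["mtx"],np.array(p["distortion"])).reshape(-1,2)
    T=p["pose"]; d=np.c_[d,np.ones(len(d))]@T[:3,:3].T
    return T[:3,3],d
def onz(n,uv,z):
    o,d=ray(n,uv); return o+d*((z-o[2])/d[:,2])[:,None]
def proj(n,X):
    p=P[n]; T=np.linalg.inv(p["pose"]); X=np.array(X,float).reshape(-1,3)
    return cv2.projectPoints(X,cv2.Rodrigues(T[:3,:3])[0],T[:3,3],p["mtx"],np.array(p["distortion"]))[0].reshape(-1,2)
def tri(a,b):
    o1,d1=ray("top",a);o2,d2=ray("side",b);d1=d1[0]/np.linalg.norm(d1);d2=d2[0]/np.linalg.norm(d2)
    s=np.linalg.lstsq(np.c_[d1,-d2],o2-o1,rcond=None)[0]
    p,q=o1+s[0]*d1,o2+s[1]*d2
    return (p+q)/2,np.linalg.norm(p-q)
E
python3 - <<'E'
from h import *
t=cv2.imread("pics/top0.png");s=cv2.imread("pics/side0.png")
def crop(i,x,y,w,h,k): return cv2.resize(i[y:y+h,x:x+w],(w*k,h*k),interpolation=cv2.INTER_CUBIC)
a=crop(t,195,195,80,50,5);b=crop(t,361,180,80,50,5);c=crop(s,235,130,80,80,5)[:,:400];d=crop(s,305,255,80,80,5)
m=np.zeros((650,800,3),np.uint8)
top=np.hstack([a,b]);bot=np.hstack([c,d])
m=np.vstack([top,bot]);m=cv2.resize(m,None,fx=.9,fy=.9);print(m.shape);cv2.imwrite("pics/crop.png",m)
for n,i,(x,y,w,h) in(("top",t,(236,205,36,40)),("side",s,(248,150,32,60))):
    g=i[y:y+h,x:x+w]; dark=(g.max(2)<60).astype(np.uint8)
    k,l,st,ce=cv2.connectedComponentsWithStats(dark)
    print(n,[(st[j],ce[j]+[x,y]) for j in range(1,k) if st[j,4]>20])
E
```

```text
(585, 720, 3)
top [(array([  8,  10,  16,  15, 187], dtype=int32), array([251.19251337, 221.80748663]))]
side [(array([ 1,  0, 14,  4, 41], dtype=int32), array([255.17073171, 151.07317073])), (array([  5,   0,  20,  23, 293], dtype=int32), array([262.40955631, 162.73037543]))]
```

View pics/crop.png

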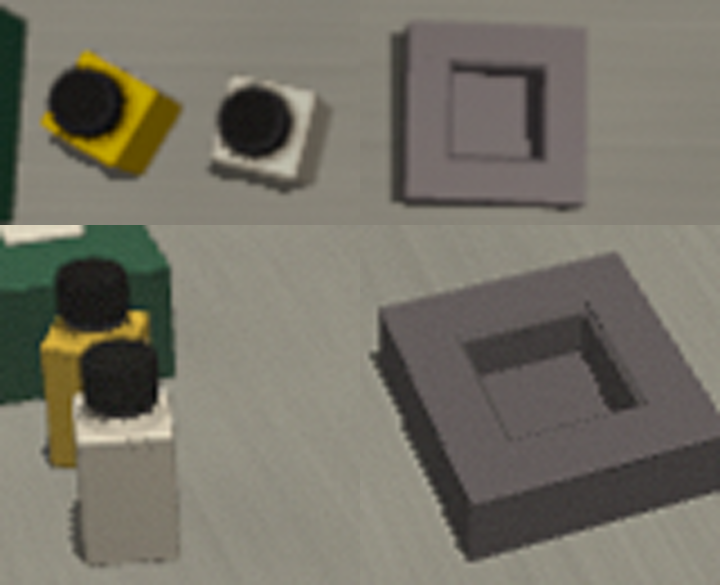

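The crop shows the white square bottle with its black cap (top 251.2,221.8; side 262.4,162.7), next to the yellow one. The holder's pocket is empty. Now I'll compute poses.

Run:
```python
from h import *
t=cv2.imread("pics/top0.png");s=cv2.imread("pics/side0.png")
print("cap tri",tri([251.7,222.3],[262.4,162.7]),"top@112",onz("top",[251.7,222.3],112), "side@105",onz("side",[262.4,162.7],105))
print("bottom pts side z0",onz("side",[[253.9,204.9],[274.3,204]],0))
# bottle top-face, bright
def face(img,x,y,w,h,lo,hi,open_=3):
    g=cv2.resize(img[y:y+h,x:x+w],None,fx=8,fy=8,interpolation=cv2.INTER_CUBIC).max(2)
    m=((g>=lo)&(g<=hi)).astype(np.uint8)
    m=cv2.morphologyEx(m,cv2.MORPH_OPEN,np.ones((9,9)))
    c=max(cv2.findContours(m,cv2.RETR_EXTERNAL,cv2.CHAIN_APPROX_NONE)[0],key=cv2.contourArea)
    return c, lambda p:(np.array(p)+.5)/8-.5+[x,y]
g=t.max(2);print("rows",g[222,236:276],g[230,236:276]);print("holder row",g[190,364:420], "col",g[180:232,380])
c,f=face(t,236,205,36,40,175,255)
b=f(cv2.boxPoints(cv2.minAreaRect(c)));w=onz("top",b,82);print("bottle",w.round(1),w.mean(0),np.linalg.norm(w-np.roll(w,1,0),axis=1),np.degrees(np.arctan2(*(w[1]-w[0])[1::-1])))
hx=np.array([[407,22],[587,27],[583,206],[405,202]]);hp=np.c_[361+(hx[:,0]-360)/4.5,180+hx[:,1]/4.5]-.4
w=onz("top",hp,34);print("holder",w.round(1),w.mean(0))
hs=np.array([[380,310],[617,253],[472,500]]);hp=np.c_[305+(hs[:,0]-360)/4.5,255+(hs[:,1]-225)/4.5]-.4
w=onz("side",hp,34);print("holder side",w.round(1),(w[1]+w[2])/2,np.linalg.norm(w[0]-w[1]),np.linalg.norm(w[0]-w[2]))
ps=np.array([[449,62],[546,66],[544,159],[447,158]]);pp=np.c_[361+(ps[:,0]-360)/4.5,180+ps[:,1]/4.5]-.4
w=onz("top",pp,34);print("pocket mouth",w.round(1),w.mean(0),np.linalg.norm(w-np.roll(w,1,0),axis=1))
```

```text
cap tri (array([463.79691674, 180.32328724, 106.98715748]), np.float64(4.899808401825605)) top@112 [[460.87140255 179.85015001 112.        ]] side@105 [[467.02549136 183.60186379 105.        ]]
bottom pts side z0 [[435.12503641 167.60628834   0.        ]
 [483.66649526 154.79171945   0.        ]]
rows [135 134 134 134 135 135 122  75  34  26  26  25  22  24  23  26  25  24
  23  25  33  35  25  49 118 168 177 151 103  98  98 105 121 134 135 135
 136 135 135 135] [134 133 133 133 133 125 117 140 156 165 164 171 158 122 126  99 111 130
 135 143 158 174 185 186 183 151 103  98  98 105 122 135 135 135 135 136
 135 135 135 136]
holder row [133 134 134 116  72  65  58  72 104 116 115 115 115 115 115 116 115 115
 115 115 116 115 115 116 116 116 116 116 116 116 116 115 116 117 115 116
 116 117 117 117 117 116 116 117 116 117 116 127 135 135 135 135 135 135
 134 135] col [136 134 134 136 128 118 114 115 115 114 115 115 114 107 104 105 106 106
 105 107 108 108 105 103 104 104 104 104 103 102 104 103 104 105 101 111
 118 118 117 119 118 119 120 119  76  65 125 137 135 136 136 134]
bottle [[484.5 169.9  82. ]
 [490.3 158.8  82. ]
 [470.4 148.2  82. ]
 [464.6 159.3  82. ]] [477.43589523 159.06537778  82.        ] [22.5554224  12.5143059  22.56973243 12.47580076] -62.456960774136064
holder [[ 580.1 -133.6   34. ]
 [ 578.9 -244.6   34. ]
 [ 468.2 -240.5   34. ]
 [ 468.7 -132.4   34. ]] [ 523.97087967 -187.78265281   34.        ]
holder side [[ 472.1 -133.3   34. ]
 [ 581.7 -135.4   34. ]
 [ 471.  -239.8   34. ]] [ 526.35135528 -187.57079778   34.        ] 109.5778575080414 106.49388983534642
pocket mouth [[ 555.5 -159.4   34. ]
 [ 554.1 -219.    34. ]
 [ 496.5 -217.1   34. ]
 [ 496.  -158.    34. ]] [ 525.52475118 -188.40087386   34.        ] [59.47565814 59.61467344 57.60831736 59.12317732]
```

The bottle is at about (463.5, 182) with yaw about -13°. The holder is at about (525.3, -188) with yaw about -1°. I'll move above the bottle with the fingers closing along its x axis, since the yellow bottle stands on the +y side.

>>> {"fn": "servo_tool", "kwargs": {
  "translation": [
    [0.4975, -0.646, 0.042],
    [0.4975, -0.646, 0.042],
    [0.4975, -0.646, 0.042],
    [0.4975, -0.646, 0.042],
    [0.4975, -0.646, 0.042],
    [0.4975, -0.646, 0.042],
    [0.4975, -0.646, 0.042],
    [0.4975, -0.646, 0.042],
    [0.4975, -0.646, 0.042],
    [0.4975, -0.646, 0.042],
    [0.4975, -0.646, 0.042],
    [0.4975, -0.646, 0.042]
  ],
  "turn": [-6, -12, -18, -24, -30, -36, -42, -48, -54, -58, -58, -58],
  "gripper": [1, 1, 1, 1, 1, 1, 1, 1, 1, 1, 1, 1]
}}

```text
t: 1.6
tcp_pos: [442.7, 120.6, 203.5]
eef_rot: [[0.225, 0.974, 0.0], [0.974, -0.225, -0.0], [-0.0, 0.0, -1.0]]
contact_force: [1.5, -0.8, 1.0]
opening: 1.002
grip_force: 0.0
```

```bash
python3 -c "
from rig import r
s=r.state();print(s['t'],s['tcp_pos'],s['eef_rot'].round(4),s['joint_pos'])"
```

```text
1.6 [442.72855656 120.64818433 203.54013099] [[ 2.255e-01  9.742e-01  1.000e-04]
 [ 9.742e-01 -2.255e-01 -3.000e-04]
 [-3.000e-04  2.000e-04 -1.000e+00]] [ 0.14557397  0.27592422 -0.63604621  1.97363381  0.2002066   0.95358599
 -0.81650164]
```

>>> {"fn": "servo_tool", "kwargs": {
  "translation": [
    [0.0625, 0.006, 0],
    [0.066, 0.0065, 0],
    [0.066, 0.0065, 0.035],
    [0.066, 0.0065, 0.05],
    [0.066, 0.0065, 0.05],
    [0.066, 0.0065, 0.05]
  ],
  "turn": [0, 0, 0, 0, 0, 0],
  "gripper": [1, 1, 1, 1, 1, 1]
}}

```text
t: 2.35
tcp_pos: [464.0, 181.7, 154.5]
eef_rot: [[0.225, 0.974, 0.001], [0.974, -0.225, 0.0], [0.0, 0.001, -1.0]]
contact_force: [-0.2, -0.8, 0.3]
opening: 1.001
grip_force: 0.0
```

Run:
```python
from h import *
t=camera("top")[:,:,::-1];s=camera("side")[:,:,::-1]
f=lambda i,x,y:cv2.resize(i[y:y+130,x:x+130],(390,390),interpolation=cv2.INTER_CUBIC)
cv2.imwrite("pics/hov.png",np.hstack([f(t,190,150),f(s,200,90)]))
print(r.state()["tcp_pos"],r.state()["eef_rot"].round(3))
```

```text
[464.15907686 181.85809062 154.70106499] [[ 0.225  0.974  0.002]
 [ 0.974 -0.225  0.   ]
 [ 0.001  0.001 -1.   ]]
```

View pics/hov.png

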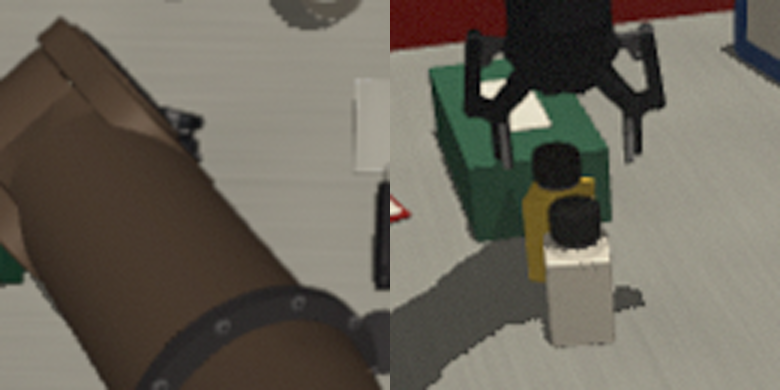

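The tips straddle the bottle (fingers about x 505 and 632 in the crop, bottle about 577). Descending.

>>> {"fn": "servo_tool", "kwargs": {
  "translation": [
    [0, 0, 0.02],
    [0, 0, 0.04],
    [0, 0, 0.06],
    [0, 0, 0.075],
    [0, 0, 0.083],
    [0, 0, 0.087],
    [0, 0, 0.087]
  ],
  "turn": [0, 0, 0, 0, 0, 0, 0],
  "gripper": [1, 1, 1, 1, 1, 1, 1]
}}

```text
t: 3.32
tcp_pos: [463.7, 181.9, 66.9]
eef_rot: [[0.225, 0.974, 0.0], [0.974, -0.225, 0.0], [0.0, 0.0, -1.0]]
contact_force: [0.2, -0.1, 0.5]
opening: 0.999
grip_force: 0.0
```

>>> {"fn": "servo_tool", "kwargs": {
  "translation": [
    [0, 0, 0],
    [0, 0, 0],
    [0, 0, 0],
    [0, 0, 0],
    [0, 0, 0],
    [0, 0, 0],
    [0, 0, 0],
    [0, 0, 0]
  ],
  "turn": [0, 0, 0, 0, 0, 0, 0, 0],
  "gripper": [0.8, 0.72, 0.66, 0.6, 0.55, 0.5, 0.5, 0.5]
}}

```text
t: 4.32
tcp_pos: [464.1, 181.9, 67.3]
eef_rot: [[0.225, 0.974, 0.001], [0.974, -0.225, -0.0], [0.0, 0.001, -1.0]]
contact_force: [0.1, -0.8, 7.6]
opening: 0.599
grip_force: 60.7
```

>>> {"fn": "servo_tool", "kwargs": {
  "translation": [
    [0, 0, -0.015],
    [0, 0, -0.04],
    [0, 0, -0.065],
    [0, 0, -0.075],
    [0, 0, -0.075]
  ],
  "turn": [0, 0, 0, 0, 0],
  "gripper": [0.5, 0.5, 0.5, 0.5, 0.5]
}}

```text
t: 4.95
tcp_pos: [463.6, 181.8, 142.1]
eef_rot: [[0.225, 0.974, 0.001], [0.974, -0.225, 0.0], [0.0, 0.001, -1.0]]
contact_force: [1.0, -0.5, -4.6]
opening: 0.599
grip_force: 64.7
```

>>> {"fn": "servo_tool", "kwargs": {
  "translation": [
    [-0.018, 0.008, 0],
    [-0.052, 0.022, 0],
    [-0.098, 0.041, 0],
    [-0.144, 0.06, 0],
    [-0.19, 0.079, 0],
    [-0.236, 0.098, 0],
    [-0.28, 0.116, 0],
    [-0.316, 0.131, 0],
    [-0.338, 0.14, 0],
    [-0.3465, 0.1435, 0],
    [-0.3465, 0.1435, 0],
    [-0.3465, 0.1435, 0]
  ],
  "turn": [0, -2, -4, -6, -8, -10, -12, -12, -12, -12, -12, -12],
  "gripper": [0.5, 0.5, 0.5, 0.5, 0.5, 0.5, 0.5, 0.5, 0.5, 0.5, 0.5, 0.5]
}}

```text
t: 6.45
tcp_pos: [525.4, -186.3, 141.5]
eef_rot: [[0.015, 1.0, -0.0], [1.0, -0.015, 0.001], [0.001, -0.0, -1.0]]
contact_force: [0.0, 0.4, -4.3]
opening: 0.595
grip_force: 64.5
```

Run:
```python
from h import *
t=camera("top")[:,:,::-1];s=camera("side")[:,:,::-1]
cv2.imwrite("pics/s2.png",s);cv2.imwrite("pics/t2.png",t)
f=lambda i,x,y:cv2.resize(i[y:y+150,x:x+100],(400,600),interpolation=cv2.INTER_CUBIC)
cv2.imwrite("pics/hold.png",np.hstack([f(s,300,185),f(t,340,130)]))
st=r.state();print(st["tcp_pos"],st["eef_rot"].round(3),st["contact_force"])
```

```text
[ 525.5158431  -186.64239292  141.78809224] [[ 0.015  1.    -0.   ]
 [ 1.    -0.015  0.   ]
 [ 0.    -0.    -1.   ]] [-0.23584984  0.09184563 -4.97688685]
```

View pics/hold.png

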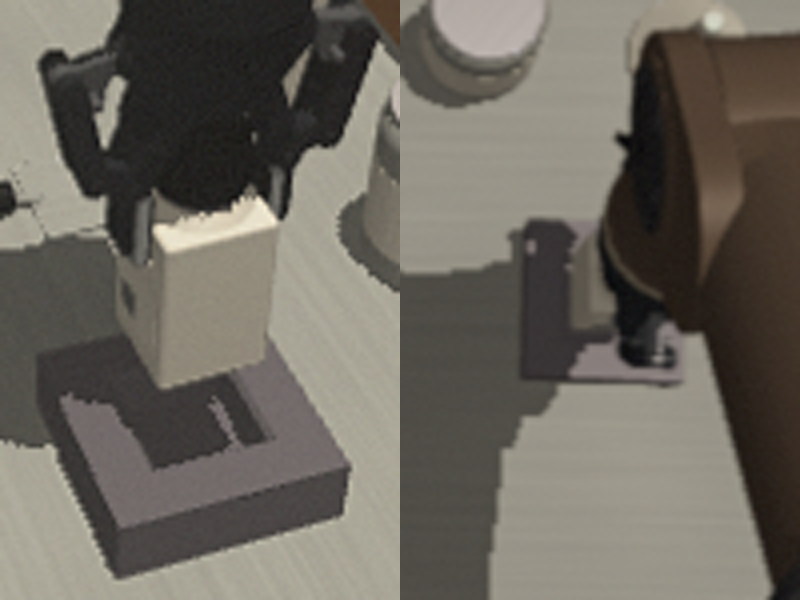

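The picture shows the bottle held upright over the holder, with its front lower corners at crop (162,388) and (265,357). The pocket mouth's front corners are at (152,470) and (272,438). Next I compute the offset in the same camera.

Run:
```python
from h import *
q=lambda a:np.array(a,float)/4-.4+[300,185]
w=onz("side",q([[162,388],[265,357],[122,325]]),74.6);print("bottle bottom",w.round(1))
u=(w[1]-w[0])[:2];print(np.linalg.norm(u),np.degrees(np.arctan2(u[1],u[0])));u/=np.linalg.norm(u);print("centre",(w[0]+w[1])[:2]/2+26*np.array([-u[1],u[0]]))
h=onz("side",q([[40,355],[118,530],[350,465]]),34);print("holder",h.round(1),(h[0]+h[2])/2)
u=(h[2]-h[1])[:2];print(np.linalg.norm(u),np.degrees(np.arctan2(u[1],u[0])));u/=np.linalg.norm(u);print("centre",(h[2]+h[1])[:2]/2+55*np.array([-u[1],u[0]]))
# fine: expected projected bottle corners at nominal & holder nominal
for z,hw,c in((74.6,26,(525.4,-186.5)),(34,55,(525.3,-188)),(34,30.5,(525.3,-188))):
    a=np.radians(-.9);R=np.array([[np.cos(a),-np.sin(a)],[np.sin(a),np.cos(a)]])
    X=np.array([[-hw,-hw],[hw,-hw],[-hw,hw],[hw,hw]])@R.T+c
    print(((proj("side",np.c_[X,[z]*4])-[300,185]+.4)*4).round(0).tolist())
```

```text
bottle bottom [[ 502.  -208.1   74.6]
 [ 552.3 -206.3   74.6]
 [ 500.3 -166.3   74.6]]
50.26942900587247 2.0835806757743116
centre [ 526.1898306  -181.21319641]
holder [[ 473.2 -133.3   34. ]
 [ 469.3 -242.3   34. ]
 [ 579.6 -244.    34. ]] [ 526.40688017 -188.66560982   34.        ]
110.29448917770907 -0.9106497866901587
centre [ 525.30753043 -188.17458177]
[[159.0, 396.0], [269.0, 368.0], [116.0, 316.0], [221.0, 291.0]]
[[118.0, 530.0], [350.0, 465.0], [35.0, 354.0], [246.0, 303.0]]
[[150.0, 473.0], [276.0, 439.0], [102.0, 378.0], [221.0, 348.0]]
```

>>> {"fn": "servo_tool", "kwargs": {
  "translation": [
    [-0.003, -0.0004, 0.008],
    [-0.0068, -0.0008, 0.02],
    [-0.0068, -0.0008, 0.03],
    [-0.0068, -0.0008, 0.034],
    [-0.0068, -0.0008, 0.034],
    [-0.0068, -0.0008, 0.034]
  ],
  "turn": [0, 0, 0, 0, 0, 0],
  "gripper": [0.5, 0.5, 0.5, 0.5, 0.5, 0.5]
}}

```text
t: 7.3
tcp_pos: [524.9, -194.8, 108.0]
eef_rot: [[0.017, 1.0, 0.001], [1.0, -0.017, -0.0], [-0.0, 0.001, -1.0]]
contact_force: [-0.3, -0.6, -3.7]
opening: 0.596
grip_force: 64.5
```

Run:
```python
from h import *
s=camera("side")[:,:,::-1]
cv2.imwrite("pics/s3.png",s)
cv2.imwrite("pics/hold3.png",cv2.resize(s[225:325,300:400],(600,600),interpolation=cv2.INTER_CUBIC))
st=r.state();print(st["tcp_pos"],st["contact_force"])
for z,hw,c in((40,26,(525,-193)),(40,26,(525.3,-188)),(34,55,(525.3,-188)),(34,30.5,(525.3,-188))):
    a=np.radians(-.9);R=np.array([[np.cos(a),-np.sin(a)],[np.sin(a),np.cos(a)]])
    X=np.array([[-hw,-hw],[hw,-hw],[-hw,hw],[hw,hw]])@R.T+c
    print(((proj("side",np.c_[X,[z]*4])-[300,225]+.4)*6).round(0).tolist())
```

```text
[ 524.87330454 -194.82214212  108.06874772] [-0.13630689 -0.53603649 -3.72843298]
[[240.0, 453.0], [402.0, 410.0], [177.0, 331.0], [331.0, 292.0]]
[[235.0, 441.0], [395.0, 398.0], [172.0, 320.0], [325.0, 281.0]]
[[177.0, 554.0], [524.0, 457.0], [53.0, 292.0], [369.0, 215.0]]
[[225.0, 470.0], [414.0, 418.0], [152.0, 327.0], [331.0, 282.0]]
```

View pics/hold3.png

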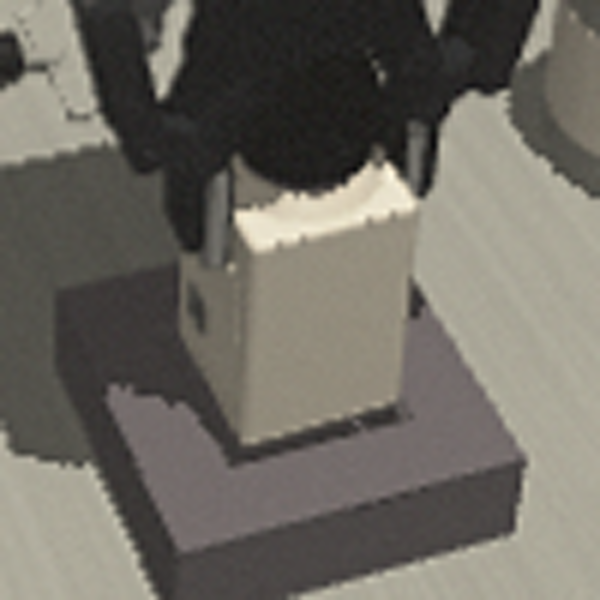

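The bottle sits just above the mouth (front corners about (245,446) and (400,402)), roughly 3 mm too far toward −y and 1 mm toward +x. I'll correct that and start down gently.

>>> {"fn": "servo_tool", "kwargs": {
  "translation": [
    [0.0015, -0.0005, 0],
    [0.003, -0.001, 0.002],
    [0.003, -0.001, 0.005],
    [0.003, -0.001, 0.008],
    [0.003, -0.001, 0.01],
    [0.003, -0.001, 0.012],
    [0.003, -0.001, 0.012]
  ],
  "turn": [0, 0, 0, 0, 0, 0, 0],
  "gripper": [0.5, 0.5, 0.5, 0.5, 0.5, 0.5, 0.5]
}}

```text
t: 8.22
tcp_pos: [525.8, -191.9, 99.3]
eef_rot: [[0.017, 1.0, 0.004], [1.0, -0.017, -0.002], [-0.002, 0.005, -1.0]]
contact_force: [-5.4, 2.0, 2.7]
opening: 0.594
grip_force: 65.6
```

```bash
python3 -c "
from rig import r
s=r.state();print(s['t'],s['tcp_pos'],s['contact_force'],s['wrist_torque'])"
```

```text
8.225 [ 525.76873749 -191.91464244   99.29705092] [-5.38314604  1.98696765  2.67825929] [0.7926971  0.87256876 0.0254931 ]
```

>>> {"fn": "servo_tool", "kwargs": {
  "translation": [
    [0.0005, -0.001, 0],
    [0.001, -0.002, 0],
    [0.001, -0.002, 0.001],
    [0.001, -0.002, 0.001]
  ],
  "turn": [0, 0, 0, 0],
  "gripper": [0.5, 0.5, 0.5, 0.5]
}}

```text
t: 8.72
tcp_pos: [525.8, -191.1, 96.1]
eef_rot: [[0.017, 1.0, 0.008], [1.0, -0.017, -0.001], [-0.0, 0.008, -1.0]]
contact_force: [8.5, -0.1, -2.2]
opening: 0.598
grip_force: 66.2
```

```bash
python3 -c "
from rig import r
s=r.state();print(s['t'],s['tcp_pos'],s['contact_force'],s['wrist_torque'])"
```

```text
8.725 [ 525.77809333 -191.09276494   96.09407902] [ 8.48853638 -0.1158545  -2.2145755 ] [-0.22484429 -2.4224302  -0.16681756]
```

It slid past the chamfer and now touches the −x wall lightly. I'll ease +x 1 mm and continue down.

>>> {"fn": "servo_tool", "kwargs": {
  "translation": [
    [0, 0.001, 0],
    [0, 0.001, 0.001],
    [0, 0.001, 0.003],
    [0, 0.001, 0.005],
    [0, 0.001, 0.007],
    [0, 0.001, 0.007]
  ],
  "turn": [0, 0, 0, 0, 0, 0],
  "gripper": [0.5, 0.5, 0.5, 0.5, 0.5, 0.5]
}}

```text
t: 9.48
tcp_pos: [526.0, -191.0, 88.6]
eef_rot: [[0.017, 1.0, 0.006], [1.0, -0.017, -0.0], [-0.0, 0.006, -1.0]]
contact_force: [7.3, 0.4, -3.6]
opening: 0.599
grip_force: 65.8
```

>>> {"fn": "servo_tool", "kwargs": {
  "translation": [
    [0, 0.001, 0],
    [0, 0.0015, 0.002],
    [0, 0.0015, 0.004],
    [0, 0.0015, 0.006],
    [0, 0.0015, 0.008],
    [0, 0.0015, 0.0095],
    [0, 0.0015, 0.0095]
  ],
  "turn": [0, 0, 0, 0, 0, 0, 0],
  "gripper": [0.5, 0.5, 0.5, 0.5, 0.5, 0.5, 0.5]
}}

```text
t: 10.35
tcp_pos: [526.2, -190.9, 78.6]
eef_rot: [[0.017, 1.0, 0.004], [1.0, -0.017, -0.0], [0.0, 0.004, -1.0]]
contact_force: [5.8, -1.0, -2.3]
opening: 0.593
grip_force: 65.8
```

>>> {"fn": "servo_tool", "kwargs": {
  "translation": [
    [0, 0.0015, 0],
    [0, 0.002, 0.001],
    [0, 0.002, 0.002],
    [0, 0.002, 0.0025],
    [0, 0.002, 0.003],
    [0, 0.002, 0.0035],
    [0, 0.002, 0.004]
  ],
  "turn": [0, 0, 0, 0, 0, 0, 0],
  "gripper": [0.5, 0.5, 0.5, 0.5, 0.5, 0.5, 0.5]
}}

```text
t: 11.22
tcp_pos: [526.4, -190.9, 74.5]
eef_rot: [[0.017, 1.0, 0.001], [1.0, -0.017, -0.0], [-0.0, 0.001, -1.0]]
contact_force: [1.9, -0.5, 6.7]
opening: 0.598
grip_force: 67.1
```

>>> {"fn": "servo_tool", "kwargs": {
  "translation": [
    [0, 0, 0.0005],
    [0, 0, 0.0005]
  ],
  "turn": [0, 0],
  "gripper": [0.5, 0.5]
}}

```text
t: 11.48
tcp_pos: [526.4, -190.9, 74.6]
eef_rot: [[0.017, 1.0, 0.001], [1.0, -0.017, -0.001], [-0.001, 0.001, -1.0]]
contact_force: [1.6, 0.0, 8.6]
opening: 0.596
grip_force: 67.5
```

The bottle is on the pocket floor (z stopped, +8.6 N). Releasing.

>>> {"fn": "servo_tool", "kwargs": {
  "translation": [
    [0, 0, -0.001],
    [0, 0, -0.001],
    [0, 0, -0.001],
    [0, 0, -0.001],
    [0, 0, -0.001]
  ],
  "turn": [0, 0, 0, 0, 0],
  "gripper": [0.65, 0.75, 0.85, 1, 1]
}}

```text
t: 12.1
tcp_pos: [526.0, -190.9, 74.6]
eef_rot: [[0.017, 1.0, -0.0], [1.0, -0.017, 0.0], [0.0, -0.0, -1.0]]
contact_force: [0.9, -0.3, -0.1]
opening: 1.004
grip_force: 0.0
```

>>> {"fn": "servo_tool", "kwargs": {
  "translation": [
    [0.001, 0, -0.015],
    [0.002, 0, -0.03],
    [0.003, 0, -0.05],
    [0.003, 0, -0.075],
    [0.003, 0, -0.1],
    [0.003, 0, -0.1]
  ],
  "turn": [0, 0, 0, -8, -16, -24],
  "gripper": [1, 1, 1, 1, 1, 1]
}}

```text
t: 12.85
tcp_pos: [527.7, -187.9, 178.2]
eef_rot: [[-0.395, 0.919, 0.005], [0.919, 0.395, -0.002], [-0.004, 0.003, -1.0]]
contact_force: [-0.1, 0.1, 0.2]
opening: 1.0
grip_force: 0.0
```

Run:
```python
from h import *
s=camera("side")[:,:,::-1];t=camera("top")[:,:,::-1];cv2.imwrite("pics/s4.png",s)
f=lambda i,x,y:cv2.resize(i[y:y+150,x:x+100],(400,600),interpolation=cv2.INTER_CUBIC)
cv2.imwrite("pics/hold4.png",np.hstack([f(s,300,185),f(t,340,130)]))
st=r.state();print(st["t"],st["tcp_pos"],st["contact_force"],st["joint_pos"],st["eef_rot"].round(3))
for X in([526.4,-188.2,126],[526.4,-188.2,100],[526.4,-188.2,90]): print(proj("side",X),((proj("side",X)-[300,185]+.4)*4).round())
```

```text
12.95 [ 526.56724604 -188.05589997  176.26075954] [-0.13814529  0.25815275 -1.56758344] [ 0.75228841  0.49123901 -0.70582357  1.77727845  0.37085386  1.00793367
  0.30685554] [[-0.392  0.92   0.002]
 [ 0.92   0.392 -0.001]
 [-0.001  0.001 -1.   ]]
[[350.12553507 248.76378598]] [[202. 257.]]
[[349.18402322 259.99571921]] [[198. 302.]]
[[348.8318816  264.19122099]] [[197. 318.]]
```

View pics/hold4.png

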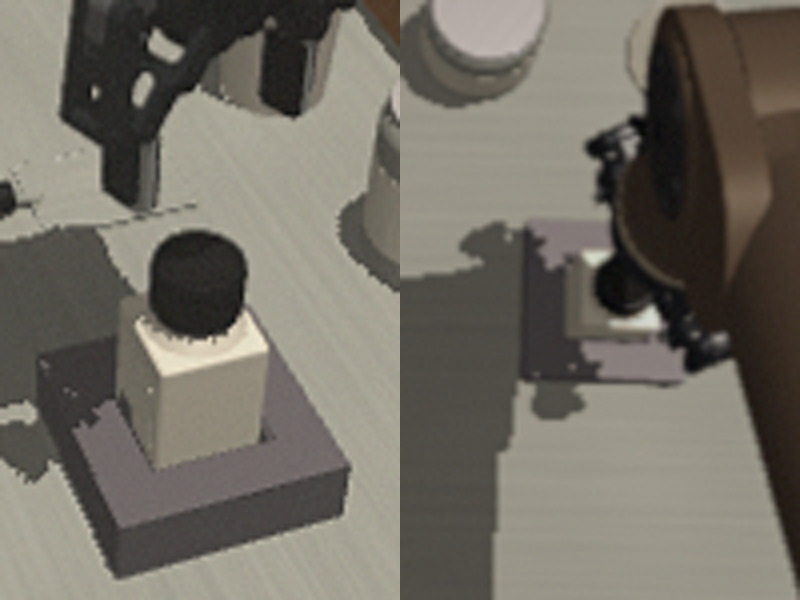

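The bottle is seated in the pocket with its cap top centre at crop (199,253), i.e. about (526,-187). I'll descend on the cap and close.

>>> {"fn": "servo_tool", "kwargs": {
  "translation": [
    [0.001, 0, 0.02],
    [0.001, 0, 0.04],
    [0.001, 0, 0.055],
    [0.001, 0, 0.063],
    [0.001, 0, 0.066],
    [0.001, 0, 0.066]
  ],
  "turn": [0, 0, 0, 0, 0, 0],
  "gripper": [1, 1, 1, 1, 1, 1]
}}

```text
t: 13.7
tcp_pos: [526.1, -187.0, 109.0]
eef_rot: [[-0.391, 0.921, 0.0], [0.921, 0.391, -0.0], [-0.0, 0.0, -1.0]]
contact_force: [-0.5, 0.0, 0.6]
opening: 0.997
grip_force: 0.0
```

>>> {"fn": "servo_tool", "kwargs": {
  "translation": [
    [0, 0, 0],
    [0, 0, 0],
    [0, 0, 0],
    [0, 0, 0],
    [0, 0, 0],
    [0, 0, 0],
    [0, 0, 0]
  ],
  "turn": [0, 0, 0, 0, 0, 0, 0],
  "gripper": [0.75, 0.6, 0.53, 0.48, 0.44, 0.4, 0.4]
}}

```text
t: 14.58
tcp_pos: [525.5, -187.3, 109.0]
eef_rot: [[-0.391, 0.921, -0.0], [0.921, 0.391, -0.001], [-0.0, -0.001, -1.0]]
contact_force: [-2.6, -0.6, 5.5]
opening: 0.449
grip_force: 59.5
```

```bash
cat > st.py <<'E'
from rig import r
import numpy as np
s=r.state();R=s['eef_rot'];print(s['t'],s['tcp_pos'].round(2),s['contact_force'].round(2),"tq",s['wrist_torque'].round(3),"yaw",np.degrees(np.arctan2(R[1,0],R[0,0])).round(2),"j7",s['joint_pos'][6].round(3),"e7",s['joint_efforts'][6].round(3),s['opening'])
E
python3 st.py
```

```text
14.575 [ 525.54 -187.26  109.01] [-2.64 -0.64  5.54] tq [-0.236  0.633  0.018] yaw 112.99 j7 0.241 e7 0.009 0.4491547971873902
```

The cap is gripped with little side force. The free range is at least 34°, so I'll turn 30° clockwise first.

>>> {"fn": "servo_tool", "kwargs": {
  "translation": [
    [0, 0, 0],
    [0, 0, 0],
    [0, 0, 0],
    [0, 0, 0],
    [0, 0, 0],
    [0, 0, 0],
    [0, 0, 0],
    [0, 0, 0]
  ],
  "turn": [4, 8, 12, 16, 20, 24, 28, 30],
  "gripper": [0.4, 0.4, 0.4, 0.4, 0.4, 0.4, 0.4, 0.4]
}}

```text
t: 15.58
tcp_pos: [526.3, -187.0, 108.9]
eef_rot: [[0.123, 0.992, 0.001], [0.992, -0.123, -0.0], [-0.0, 0.001, -1.0]]
contact_force: [0.7, 0.2, 1.8]
opening: 0.449
grip_force: 60.1
```

```bash
python3 st.py
```

```text
15.575 [ 526.27 -187.    108.94] [0.66 0.2  1.76] tq [-0.168 -0.273  0.064] yaw 82.94 j7 -0.201 e7 0.137 0.4493681104094439
```

>>> {"fn": "servo_tool", "kwargs": {
  "translation": [
    [0, 0, 0],
    [0, 0, 0],
    [0, 0, 0],
    [0, 0, 0]
  ],
  "turn": [3, 6, 8, 8],
  "gripper": [0.4, 0.4, 0.4, 0.4]
}}

```text
t: 16.08
tcp_pos: [526.4, -187.0, 109.0]
eef_rot: [[0.258, 0.966, 0.001], [0.966, -0.258, -0.0], [0.0, 0.001, -1.0]]
contact_force: [1.8, -0.7, 1.6]
opening: 0.45
grip_force: 60.1
```

```bash
python3 st.py
```

```text
16.075 [ 526.41 -186.96  108.95] [ 1.82 -0.67  1.56] tq [-0.209 -0.669  0.028] yaw 75.03 j7 -0.318 e7 -0.325 0.4496331313720852
```

>>> {"fn": "servo_tool", "kwargs": {
  "translation": [
    [0, 0, 0],
    [0, 0, 0],
    [0, 0, 0],
    [0, 0, 0]
  ],
  "turn": [3, 6, 8, 8],
  "gripper": [0.4, 0.4, 0.4, 0.4]
}}

```text
t: 16.58
tcp_pos: [526.7, -187.3, 109.1]
eef_rot: [[0.39, 0.921, 0.002], [0.921, -0.39, -0.001], [-0.0, 0.002, -1.0]]
contact_force: [3.1, -2.6, 2.3]
opening: 0.452
grip_force: 60.2
```

```bash
python3 st.py
```

```text
16.575 [ 526.67 -187.35  109.05] [ 3.07 -2.57  2.28] tq [-0.596 -1.135  0.207] yaw 67.02 j7 -0.435 e7 -0.476 0.4515851233055855
```

>>> {"fn": "servo_tool", "kwargs": {
  "translation": [
    [0, 0, 0],
    [0, 0, 0],
    [0, 0, 0]
  ],
  "turn": [2, 4, 4],
  "gripper": [0.4, 0.4, 0.4]
}}

```text
t: 16.95
tcp_pos: [526.8, -187.4, 109.1]
eef_rot: [[0.454, 0.891, 0.002], [0.891, -0.454, -0.001], [0.0, 0.002, -1.0]]
contact_force: [4.8, -2.9, 0.5]
opening: 0.449
grip_force: 60.2
```

```bash
python3 st.py
```

```text
16.95 [ 526.8  -187.42  109.08] [ 4.8  -2.93  0.53] tq [-0.7   -1.147  0.268] yaw 63.02 j7 -0.494 e7 -0.52 0.44895595384269593
```

>>> {"fn": "servo_tool", "kwargs": {
  "translation": [
    [0, 0, 0],
    [0, 0, 0],
    [0, 0, 0]
  ],
  "turn": [2, 4, 4],
  "gripper": [0.4, 0.4, 0.4]
}}

```text
t: 17.32
tcp_pos: [526.9, -187.5, 109.1]
eef_rot: [[0.515, 0.857, 0.002], [0.857, -0.515, -0.001], [0.0, 0.002, -1.0]]
contact_force: [4.3, -2.1, 0.1]
opening: 0.453
grip_force: 60.3
```

```bash
python3 st.py
```

```text
17.325 [ 526.88 -187.52  109.12] [ 4.3  -2.13  0.08] tq [-0.748 -1.191  0.33 ] yaw 59.02 j7 -0.553 e7 -0.56 0.45264873989137855
```

>>> {"fn": "servo_tool", "kwargs": {
  "translation": [
    [0, 0, 0],
    [0, 0, 0],
    [0, 0, 0]
  ],
  "turn": [1.5, 3, 3],
  "gripper": [0.4, 0.4, 0.4]
}}

```text
t: 17.7
tcp_pos: [527.4, -187.0, 109.2]
eef_rot: [[0.558, 0.83, 0.003], [0.83, -0.558, -0.0], [0.001, 0.003, -1.0]]
contact_force: [6.2, -1.3, -0.3]
opening: 0.45
grip_force: 60.3
```

```bash
python3 st.py
```

```text
17.7 [ 527.38 -187.04  109.23] [ 6.23 -1.35 -0.34] tq [-0.542 -1.522  0.294] yaw 56.05 j7 -0.597 e7 -0.522 0.4504715412567515
```

>>> {"fn": "servo_tool", "kwargs": {
  "translation": [
    [0, 0, 0],
    [0, 0, 0],
    [0, 0, 0]
  ],
  "turn": [1.5, 3, 3],
  "gripper": [0.4, 0.4, 0.4]
}}

```text
t: 18.08
tcp_pos: [527.4, -187.1, 109.3]
eef_rot: [[0.601, 0.799, 0.003], [0.799, -0.601, -0.001], [0.001, 0.003, -1.0]]
contact_force: [6.5, -1.8, 0.1]
opening: 0.452
grip_force: 60.3
```

```bash
python3 st.py
```

```text
18.075 [ 527.39 -187.08  109.27] [ 6.54 -1.8   0.07] tq [-0.568 -1.602  0.342] yaw 53.06 j7 -0.641 e7 -0.528 0.45153278880136255
```

>>> {"fn": "servo_tool", "kwargs": {
  "translation": [
    [0, 0, 0],
    [0, 0, 0],
    [0, 0, 0],
    [0, 0, 0],
    [0, 0, 0],
    [0, 0, 0]
  ],
  "turn": [0, 0, 0, 0, 0, 0],
  "gripper": [0.4, 0.4, 0.4, 0.4, 0.4, 0.4]
}}

```text
t: 18.82
tcp_pos: [527.4, -187.1, 109.2]
eef_rot: [[0.601, 0.799, 0.003], [0.799, -0.601, -0.0], [0.002, 0.003, -1.0]]
contact_force: [5.9, -2.5, 0.3]
opening: 0.449
grip_force: 60.3
```

```bash
python3 st.py
python3 - <<'E'
from h import *
s=camera("side")[:,:,::-1];cv2.imwrite("pics/s5.png",s)
f=lambda i:cv2.resize(i[215:315,310:390],(400,500),interpolation=cv2.INTER_CUBIC)
cv2.imwrite("pics/c5.png",np.hstack([f(cv2.imread("pics/s4.png")),f(s)]))
E
```

```text
18.825 [ 527.37 -187.09  109.23] [ 5.88 -2.47  0.26] tq [-0.494 -1.578  0.399] yaw 53.07 j7 -0.641 e7 -0.338 0.4485109996459583
```

View pics/c5.png

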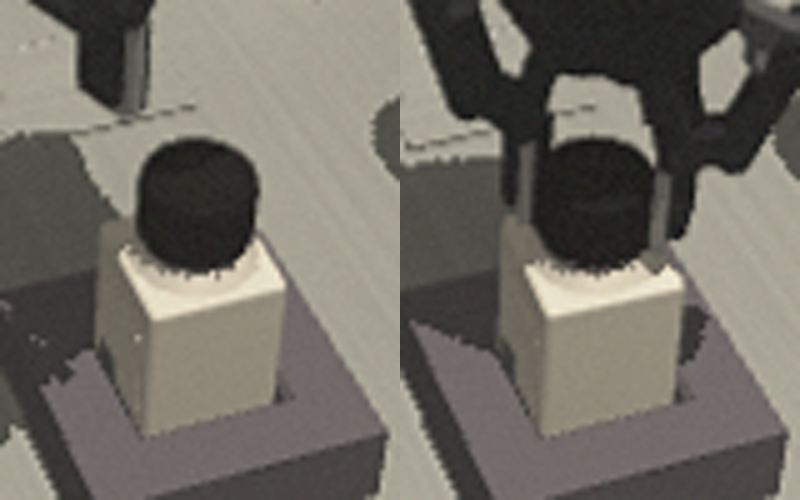

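The bottle stands square in the pocket and the cap is held between the pads. I'll average the torque over several readings.

```bash
cat > av.py <<'E'
from rig import r,camera
import numpy as np
L=[]
for i in range(7):
    camera("side");s=r.state();L.append(np.r_[s['wrist_torque'],s['contact_force'],s['joint_efforts'][6]])
L=np.array(L);print(s['t'],L.mean(0).round(3),"tz",L[:,2].round(3),"e7",L[:,6].round(3))
E
python3 av.py
```

```text
19.225 [-0.519 -1.591  0.318  6.095 -1.992 -0.081 -0.338] tz [0.269 0.316 0.388 0.326 0.297 0.276 0.352] e7 [-0.338 -0.338 -0.338 -0.338 -0.338 -0.338 -0.338]
```

>>> {"fn": "servo_tool", "kwargs": {
  "translation": [
    [0, 0, 0],
    [0, 0, 0],
    [0, 0, 0],
    [0, 0, 0]
  ],
  "turn": [1.5, 3, 4, 4],
  "gripper": [0.4, 0.4, 0.4, 0.4]
}}

```text
t: 19.73
tcp_pos: [527.6, -187.1, 109.3]
eef_rot: [[0.655, 0.756, 0.004], [0.756, -0.655, -0.001], [0.002, 0.003, -1.0]]
contact_force: [6.7, -2.5, -0.5]
opening: 0.45
grip_force: 60.2
```

```bash
python3 st.py; python3 av.py
```

```text
19.725 [ 527.62 -187.07  109.3 ] [ 6.7  -2.51 -0.45] tq [-0.525 -1.687  0.501] yaw 49.08 j7 -0.7 e7 -0.563 0.45001782760336195
20.075 [-0.541 -1.719  0.434  6.38  -2.021 -0.454 -0.44 ] tz [0.436 0.424 0.416 0.445 0.431 0.447 0.437] e7 [-0.468 -0.441 -0.435 -0.434 -0.434 -0.434 -0.434]
```

>>> {"fn": "servo_tool", "kwargs": {
  "translation": [
    [0, 0, 0],
    [0, 0, 0],
    [0, 0, 0],
    [0, 0, 0]
  ],
  "turn": [1, 2, 2.5, 2.5],
  "gripper": [0.4, 0.4, 0.4, 0.4]
}}

```text
t: 20.58
tcp_pos: [527.7, -187.1, 109.3]
eef_rot: [[0.687, 0.726, 0.004], [0.726, -0.687, -0.001], [0.002, 0.003, -1.0]]
contact_force: [6.5, -1.7, -1.1]
opening: 0.451
grip_force: 60.2
```

```bash
python3 st.py; python3 av.py
```

```text
20.575 [ 527.71 -187.1   109.32] [ 6.51 -1.67 -1.11] tq [-0.596 -1.692  0.531] yaw 46.59 j7 -0.736 e7 -0.569 0.45071303388115935
20.925 [-0.608 -1.778  0.515  6.954 -2.236 -0.712 -0.504] tz [0.494 0.532 0.505 0.572 0.473 0.492 0.534] e7 [-0.517 -0.504 -0.501 -0.501 -0.501 -0.501 -0.501]
```

The static torque is 0.50 N m, which is about 15° past the bite. Release and retreat.

>>> {"fn": "servo_tool", "kwargs": {
  "translation": [
    [0, 0, 0],
    [0, 0, 0],
    [0, 0, 0],
    [0, 0, 0],
    [0, 0, 0]
  ],
  "turn": [0, 0, 0, 0, 0],
  "gripper": [0.55, 0.7, 0.85, 1, 1]
}}

```text
t: 21.55
tcp_pos: [525.7, -187.0, 108.7]
eef_rot: [[0.688, 0.725, -0.0], [0.725, -0.688, -0.0], [-0.0, -0.0, -1.0]]
contact_force: [0.6, -1.2, -0.8]
opening: 0.996
grip_force: 0.0
```

>>> {"fn": "servo_tool", "kwargs": {
  "translation": [
    [0, 0, -0.01],
    [0, 0, -0.03],
    [0, 0, -0.06],
    [0, 0, -0.1],
    [0, 0, -0.13],
    [0, 0, -0.13],
    [0, 0, -0.13]
  ],
  "turn": [0, 0, 0, 0, 0, 0, 0],
  "gripper": [1, 1, 1, 1, 1, 1, 1]
}}

```text
t: 22.42
tcp_pos: [525.5, -186.9, 238.6]
eef_rot: [[0.688, 0.725, -0.0], [0.725, -0.688, -0.0], [-0.0, -0.0, -1.0]]
contact_force: [-0.9, -0.3, -0.0]
opening: 1.0
grip_force: 0.0
```

```bash
python3 st.py
python3 - <<'E'
from h import *
s=camera("side")[:,:,::-1];cv2.imwrite("pics/s6.png",s)
cv2.imwrite("pics/end.png",cv2.resize(s[150:330,200:440],(800,600),interpolation=cv2.INTER_CUBIC))
E
```

```text
22.425 [ 525.45 -186.93  238.63] [-0.9  -0.34 -0.03] tq [ 0.037  0.053 -0.017] yaw 46.5 j7 -0.664 e7 0.013 1.0004473210510403
```

View pics/end.png

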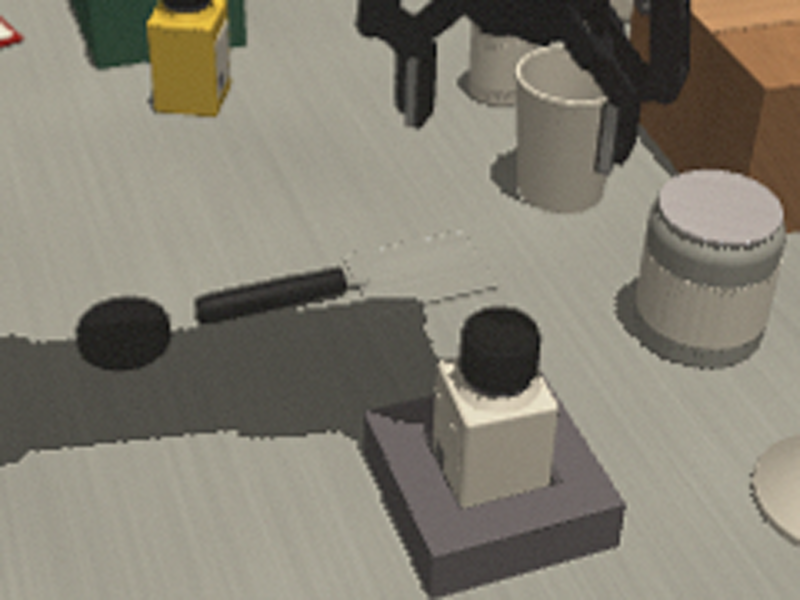

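The bottle (about (497,440)) stands upright in the pocket, the gripper is clear, and the other things are undisturbed. Handing in.

```bash
python3 -c "
from rig import workorder
print(workorder.job_done())"
```

```text
the job is handed in; nothing more can be done
None
```

The bottle is seated in the pocket and its cap is snugged to a measured 0.50 N m, which I take as about 15° past the bite (estimated from torque, as the collar was too small to check on camera); the job is handed in, and no verdict came back.

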